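# Stamp the guest check and dock the stamp

### The job

Take the red-handled stamp out of its grey dock and press it squarely and evenly into the blue-outlined box on the guest-check pad in the black tray, centred and lined up with the box, with a firm steady push of about 13 newtons held still for about a second. Then lift it straight off without smearing or shifting the tray, and stand it back upright in its dock. Leave everything else on the counter where it is.

Things in the scene. Friction and masses are not known exactly. Their poses are not given: they have to be found in the camera images.
- stamp: Rigid pre-inked hand stamp standing upright, 0.12 to 0.2 kg: black base block 44 (x) x 26 mm up to 18 mm high, 28 x 24 mm neck to 27 mm, then a red flat-sided grip 24 (x) x 22 (y) mm from 27 to 93 mm high. A white bar on one end of the block is decoration: either way round prints the same. Origin: centre of the die's lower face; z up the grip.
- die_face (a point): Centre of the lower face of the dark red rubber die, 40 (stamp's x) x 20 mm, in two halves (front and rear) on stiff cushions: together they give 1 mm per 20 N, so the push must be felt. It prints well with 9 to 17 N on the pad and at least 3 N under each half, held still for 0.6 s; above 22 N ruins the print. Moving faster than 30 mm/s while bearing on the pad smears it: set down slowly.
- stamp_grip (a point): Point inside the stamp's grip 65 mm above the die's lower face, a good height to hold it; the flat sides are 22 mm apart along the stamp's y.
- check_tray: Loose black bill tray, 162 x 100 mm (long along its x), rim 14 mm high, lying flat on the counter, with a guest-check pad 150 x 88 mm firmly in it. The pad's flat top is 15 to 23 mm above the counter, depending on the sheets left: find it by feel. Origin: centre of the tray's underside; about 0.65 kg with the pad.
- stamp_box (a point): Point at the height of the COUNTER (tray's underside) straight below the centre of the blue-outlined empty box printed on the pad's top, 54 x 34 mm inside (long along the tray's x), 22 mm from the tray's centre towards its -x end. Its axes are the tray's. The die goes on the box, its long side along the box's long side.
- dock: Grey dock fixed to the counter, 80 x 62 mm, 14 mm high: base plate 6 mm thick with a walled recess 52 x 34 mm and 8 mm deep (long along its x), open above. Origin: centre of its underside; z up.
- dock_seat (a point): Centre of the dock's recess floor, 6 mm above the counter; the stamp's origin rests here when docked, its block's long side along the dock's x (either way round).
- salt_shaker: Loose salt shaker, 44 mm wide, 90 mm high, origin centre of underside. Bystander.
- stapler: Loose red stapler, 149 x 37 x 45 mm, origin centre of underside. Bystander.
- pen_counter: Loose white pen lying on the counter at its front edge, left, 162 x 10 x 12 mm (long along its y), origin centre of underside. Bystander.
- tape_roll: Loose roll of tape lying flat, 93 mm across, 48 mm high, origin centre of underside. Bystander.
- die_front: Half of the rubber die under the -x end of the stamp's block, 19 x 20 mm, gives 1 mm per 10 N, at most 3 mm. Origin: centre of its lower face.
- die_rear: Half of the rubber die under the +x end of the stamp's block, 19 x 20 mm, gives 1 mm per 10 N, at most 3 mm. Origin: centre of its lower face.
Not all that is in view belongs to the job. Several things have the shape of the stamp; the one meant has the colours described above.

How it is judged:
By the outcome, as a careful person would: the job done as asked, in the order asked, and still so for the second after the job is handed in, with the robot touching nothing.
It also fails if it takes over 54 s, if anything falls off the work surface, if the arm or the gripper's body presses on something with over 40 N, if the wrist force passes 120 N, or if a joint passes its speed limit or range.

### The arm

A 6-joint arm with a two-finger parallel gripper is mounted at the origin on a cart in front of the work surface, level with it; the furniture and walls round the work are solid. World frame = base frame: x ahead of the robot, y to its left, z up, the work surface at z = 0. Lengths are in m, angles in rad, forces in N, time in s.
With the tool pointing down it reaches from about 0.4 to 0.825 m from the base axis. Payload 7 kg.
Tool frame: the origin (TCP) lies on the centre line of the jaws, within the pads' length; the fingertips stand 22 mm ahead of it and the grasp point (between the pads) lies 3 mm ahead of it (arm.tcp_to_tips is the distance from the TCP to the fingertips, in m); z points along the fingers, y is the line along which they close (so a half turn about z gives the same grasp; the last joint's range is limited). The gripper opens to 88 mm and grips with 3 to 60 N. Pads are 19 mm wide; open, the fingers measure 130 mm over their backs; the gripper's body (78 mm by 193 mm) begins 47 mm behind the grasp point.
Start: joints at [1.417, 0.359, 0.012, 0, -1.224, -0.288], TCP at [0.289, 0.61, 0.249] pointing down, gripper open.
Joint ranges: [-3.07, 3.07], [-1.43, 2.12], [-1.02, 1.25], [-3.03, 1.67], [-3.05, -0], [-3.03, 3.03]. Speed limits (rad/s): [2.39, 2.39, 3.01, 3.14, 3.14, 3.14].

### API

Orientations are given as [roll, pitch, yaw] about the fixed x, y, z axes, in that order (R = Rz(yaw) Ry(pitch) Rx(roll)).
In Python, from station import arm gives the robot as it stands.
- The arm moves only by the tool jog_arm, never from a script. Its argument "targets" is a list of rows, each an object of numbers: "dx", "dy", "dz": the shift along the tool's x, y, z in mm; "rx", "ry", "rz": the turn, a rotation vector about the tool's x, y, z in rad; "gripper": the closure, from 0 (fully open) to 1 (shut). In form: [{"dx": .., "dy": .., "dz": .., "rx": .., "ry": .., "rz": .., "gripper": ..}, ...]. A call has exactly 8 rows; each row is the pose to reach, as a shift and turn from the pose commanded when the call began, along the tool's axes at that moment; what a row does not reach only later rows make up. A row lasts 1/12 s, in which the tool goes at most 41.7 mm and 7.16 degrees, less where a joint would pass 70% of its speed; a pose out of reach is approached as far as the arm can. A call with a gripper value outside its range is refused whole. The fingers move at their own pace and stop on an object; "force" is the grip in N (left out, the last holds). Time passes only in rows, so rows that repeat a pose let the fingers close, or fill a call up. It gives the time, the measured TCP pose, the force, the opening and the grip force at its end, in the units of the state.
- arm.get_state(): the state, without advancing time (a new reading comes with each control period).
- arm.grab_frame(name): name is "scene" or "top" or "wrist"; returns a dict with "frame" (420x560x3 uint8, red, green, blue), "z_map" (420x560 float32, m along the optical axis (not along the pixel's ray), 0 where there is no reading), "fx", "fy", "cx", "cy" (pixels), "view" (4x4, takes a point from world to camera coordinates). Camera axes: x right, y down, z forward; pixel columns grow to the right and rows downward; lengths in m; the calibration is good to about 2 mm. A picture is of the moment at which its call begins.
- arm.job_done(): hands the job in; it is judged then, once.
The state is a dict: "t": time; "q": joint angles; "qd": joint speeds; "joint_efforts": joint torques, N m; "eef_pos": TCP position; "ee_rot": TCP orientation; "force": force on the tool from outside, world axes, zero at the start; "moment": the same for the moment, N m; "width": finger opening in m; "gripper_force": force on a finger pad.
Only numpy, scipy, OpenCV 4.12 (cv2) and the standard library are available. Lean on these libraries where they do the work, as an engineer would, in place of code of your own. Each camera call takes 0.05 s, during which the arm holds its last target. There are 200 camera calls.

## Working session

There is one attempt and no reset: what is moved stays moved. The work goes in short steps, Python scripts to look and compute and a tool call to move; the robot and the scene stay as the last step left them, time stands still between calls to the robot, and variables do not carry over. Pictures are saved under pics/ and viewed, at most 12 in all, crops included, and the job is handed in when it is done.

Besides the shell and the picture viewer there is one more tool, called after "Emit:" in YAML: its name, and indented under it one key for each argument. jog_arm: Moves the arm, as the interface text tells. Its arguments: {"type":"object","properties":{"targets":{"type":"array","items":{"type":"object","properties":{"dx":{"type":"number"},"dy":{"type":"number"},"dz":{"type":"number"},"rx":{"type":"number"},"ry":{"type":"number"},"rz":{"type":"number"},"gripper":{"type":"number"}}}},"force":{"type":"number"}},"required":["targets"]}

```bash
ls; mkdir -p pics
cat > h.py <<'E'
import numpy as np, cv2
from station import arm
def grab(n):
    d=arm.grab_frame(n); np.savez(f'/tmp/{n}.npz',**d); return d
def load(n): return dict(np.load(f'/tmp/{n}.npz'))
def ray(d,u,v):
    V=np.array(d['view']); R=V[:3,:3]; o=-R.T@V[:3,3]
    return o, R.T@np.array([(u-d['cx'])/d['fx'],(v-d['cy'])/d['fy'],1.])
def onplane(d,u,v,z):
    o,r=ray(d,u,v); return o+r*(z-o[2])/r[2]
def deproj(d,u,v):
    o,r=ray(d,u,v); return o+r*d['z_map'][int(round(v)),int(round(u))]
def proj(d,p):
    V=np.array(d['view']); c=V[:3,:3]@np.array(p)+V[:3,3]; return np.array([d['fx']*c[0]/c[2]+d['cx'],d['fy']*c[1]/c[2]+d['cy']])
def cloud(d):
    V=np.array(d['view']); v,u=np.mgrid[:420,:560]; z=d['z_map']
    c=np.stack([(u-d['cx'])/d['fx']*z,(v-d['cy'])/d['fy']*z,z],-1); return (c-V[:3,3])@V[:3,:3]
def save(d,name): cv2.imwrite(f'pics/{name}.png',d['frame'][...,::-1])
E
python3 - <<'E'
from h import *
a=grab('top');b=grab('scene');save(a,'top0');save(b,'scene0')
for d in(a,b): print(d['fx'],d['cx'],d['cy'],ray(d,280,210))
print(arm.get_state(), arm.tcp_to_tips)
E
```

```text
pics
407.21518334991936 274.4709604867886 206.69901365585727 (array([0.42524686, 0.15769019, 1.09376406]), array([ 0.06710415, -0.01597958, -0.99774333]))
507.46540740177596 285.66789766410534 206.0273413370586 (array([ 0.01195718, -0.85600957,  0.72167283]), array([ 0.36982253,  0.77554075, -0.51181429]))
{'t': 0.1, 'q': array([ 1.41709638e+00,  3.59287514e-01,  1.11679577e-02, -3.20114099e-04,
       -1.22409933e+00, -2.88122450e-01]), 'qd': array([-0.00080914, -0.00182249,  0.00231118,  0.00131543,  0.00045974,
       -0.0011757 ]), 'joint_efforts': array([-4.20828264e-04, -5.84164596e+01,  2.93753421e+01,  7.01551482e+00,
        1.02330212e-02, -4.67171731e-05]), 'eef_pos': array([0.28845378, 0.60981883, 0.24773982]), 'ee_rot': array([ 3.14014321e+00, -1.15719775e-04, -4.41931296e-01]), 'force': array([ 0.0439068 ,  0.22289165, -0.33791773]), 'moment': array([-0.02467879, -0.04296393,  0.02850449]), 'gripper_force': 0.0, 'width': 0.08778662223856235} 0.022
```

View pics/top0.png

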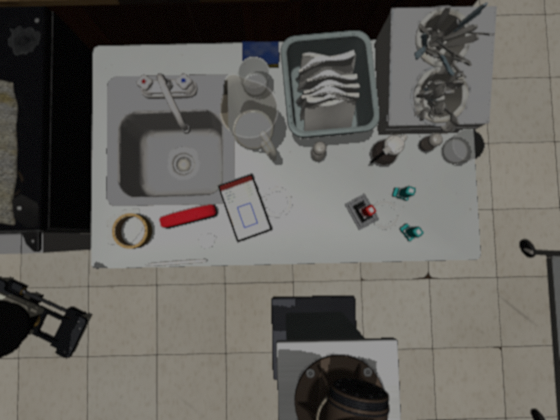

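View pics/scene0.png

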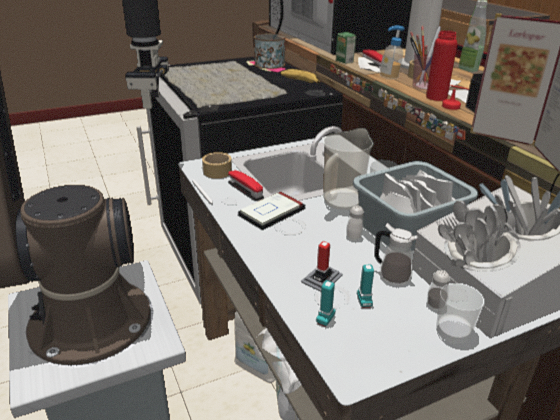

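The red-gripped stamp stands in the grey dock (top 369,212; scene 323,260). What could be mistaken for it: two teal stamps (top 404,192 and 412,231), the red stapler (190,216) and the red bottle on the shelf (scene 441,65). I choose the red one in the dock. The pad with the blue box is at top (248,215).

Run:
```python
from h import *
a=load('top');b=load('scene')
def red(d):
    h=cv2.cvtColor(d['frame'],cv2.COLOR_RGB2HSV); return (((h[...,0]<8)|(h[...,0]>172))&(h[...,1]>150)&(h[...,2]>70))
A=cloud(a);B=cloud(b)
for d,C,win in((a,A,(190,240,340,390)),(b,B,(235,285,300,345))):
    m=np.zeros((420,560),bool); r0,r1,c0,c1=win; m[r0:r1,c0:c1]=red(d)[r0:r1,c0:c1]
    P=C[m]; z=P[:,2]; print(m.sum(),z.min(),z.max()); top=P[z>z.max()-.008]; print('top',top.mean(0),top.min(0),top.max(0)); print(P.min(0),P.max(0))
# heights of counter, dock, tray
for u,v in((300,240),(440,250),(355,200),(350,212),(246,200),(248,216),(262,225),(222,197)): print((u,v),deproj(a,u,v).round(4))
# dock outline: z 8..20mm near stamp
X=A
m=(X[...,2]>.008)&(X[...,2]<.022); m[:180]=0;m[240:]=0;m[:,:335]=0;m[:,390:]=0
P=X[m][:,:2]; print('dock',cv2.minAreaRect((P*1000).astype(np.float32)))
h=cv2.cvtColor(a['frame'],cv2.COLOR_RGB2HSV)
m=((h[...,0]>100)&(h[...,0]<135)&(h[...,1]>50)); m[:170]=0;m[245:]=0;m[:,:215]=0;m[:,275:]=0
v,u=np.nonzero(m); print('blue',len(u))
P=np.array([onplane(a,x,y,.02)[:2] for x,y in zip(u,v)])*1000; print(cv2.minAreaRect(P.astype(np.float32)))
m=(X[...,2]>.009)&(X[...,2]<.03); m[:170]=0;m[245:]=0;m[:,:217]=0;m[:,275:]=0
P=X[m]; print('tray',cv2.minAreaRect((P[:,:2]*1000).astype(np.float32)),np.median(P[:,2]))
c1=cv2.resize(a['frame'][180:250,320:430],None,fx=7,fy=7,interpolation=cv2.INTER_CUBIC)[:590,:400]
c2=cv2.resize(a['frame'][165:250,210:280],None,fx=6,fy=6,interpolation=cv2.INTER_CUBIC)[:490,:400]
o=np.zeros((590,800,3),np.uint8);o[:c1.shape[0],:c1.shape[1]]=c1;o[:c2.shape[0],400:400+c2.shape[1]]=c2
cv2.imwrite('pics/crop1.png',o[...,::-1])
```

```text
32 0.026438684874230726 0.10102787509908048
top [ 0.4871323  -0.07506121  0.09750652] [ 0.47731436 -0.08868877  0.09307563] [ 0.49942968 -0.06901663  0.10102788]
[ 0.47524166 -0.09790981  0.02643868] [ 0.49942968 -0.06799156  0.10102788]
239 0.03990898592626959 0.7216728306941133
top [ 0.01195718 -0.85600957  0.72167283] [ 0.01195718 -0.85600957  0.72167283] [ 0.01195718 -0.85600957  0.72167283]
[ 0.01195718 -0.85600957  0.03990899] [ 0.49868663 -0.07893561  0.72167283]
(300, 240) [ 0.4171  0.0885 -0.001 ]
(440, 250) [ 0.382  -0.2842  0.0015]
(355, 200) [ 0.521  -0.0623  0.0022]
(350, 212) [ 0.4889 -0.0472  0.0046]
(246, 200) [0.526  0.2298 0.0203]
(248, 216) [0.4836 0.2255 0.0179]
(262, 225) [0.459  0.1889 0.0192]
(222, 197) [0.5359 0.2938 0.0155]
dock ((478.9773864746094, -54.573768615722656), (77.70475769042969, 107.35856628417969), 26.50702476501465)
blue 36
((486.3350830078125, 227.96372985839844), (56.91997528076172, 38.30496597290039), 17.440689086914062)
tray ((511.7190246582031, 236.26019287109375), (169.6243133544922, 100.07084655761719), 18.330331802368164) 0.01987209036883364
```

View pics/crop1.png

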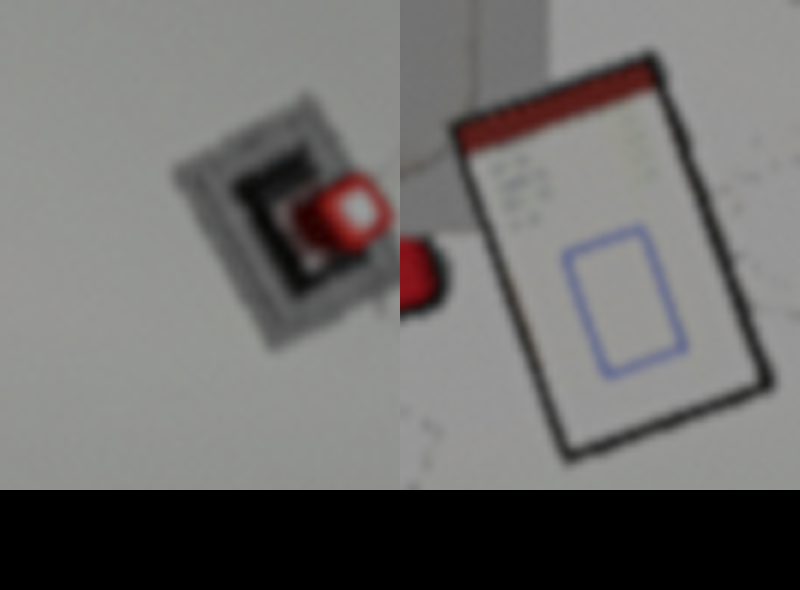

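The crop confirms the choice: red grip with a white-lit top, black block, in the grey dock, which is turned about 28°. The blue box corners are at crop (568,255), (645,228), (685,350) and (610,377), turned about 18°. I'll move over the tray first for a wrist view, then on to the stamp.

Emit:
jog_arm:
  targets:
    - {"dx": 30, "dy": 23, "dz": 0, "rz": -0.1}
    - {"dx": 60, "dy": 46, "dz": 0, "rz": -0.2}
    - {"dx": 90, "dy": 69, "dz": 0, "rz": -0.3}
    - {"dx": 120, "dy": 92, "dz": 0, "rz": -0.4}
    - {"dx": 150, "dy": 115, "dz": 0, "rz": -0.5}
    - {"dx": 180, "dy": 138, "dz": 0, "rz": -0.6}
    - {"dx": 210, "dy": 161, "dz": 0, "rz": -0.7}
    - {"dx": 240, "dy": 184, "dz": 0, "rz": -0.76}

```text
invalid input at $.targets[0]: expected keys dx, dy, dz, rx, ry, rz, gripper
```

```bash
cat >> h.py <<'E'
def go(x,y,z,yaw,s=None):
    "print jog (mm, rad) from present pose to a world pose with the tool pointing down"
    from scipy.spatial.transform import Rotation as R
    s=s or arm.get_state(); R0=R.from_euler('xyz',s['ee_rot']); p=R0.inv().apply(np.array([x,y,z])-s['eef_pos'])*1000
    r=(R0.inv()*R.from_euler('xyz',[np.pi,0,yaw])).as_rotvec()
    print('t',round(s['t'],2),'pos',s['eef_pos'].round(4),'rot',s['ee_rot'].round(4),'jog',p.round(1),r.round(4))
E
python3 - <<'E'
from h import *
go(.487,.228,.249,.31); go(.487,-.075,.249,.485); print(arm.get_state()['q'].round(2))
d=grab('wrist');save(d,'w1'); V=d['view']; print(ray(d,280,210))
E
```

```text
t 0.1 pos [0.2885 0.6098 0.2477] rot [ 3.1401e+00 -1.0000e-04 -4.4190e-01] jog [342.8 260.2  -0.8] [ 1.400e-03  4.000e-04 -7.519e-01]
t 0.1 pos [0.2885 0.6098 0.2477] rot [ 3.1401e+00 -1.0000e-04 -4.4190e-01] jog [ 4.724e+02  5.341e+02 -4.000e-01] [ 1.400e-03  6.000e-04 -9.269e-01]
[ 1.42  0.36  0.01 -0.   -1.22 -0.29]
(array([0.35663941, 0.57754691, 0.38400002]), array([-0.26839331,  0.12994066, -0.95468063]))
```

View pics/w1.png

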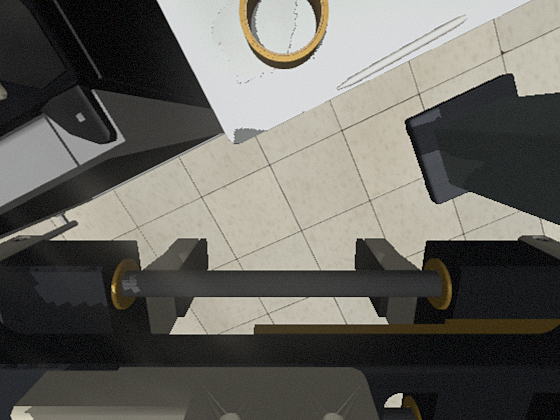

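The jog call was refused because every key is required. This frame is still from the start pose: tape roll at (284,20), pen at (400,50), fingers at about row 265. The camera looks ahead along tool +x.

Emit:
jog_arm:
  targets:
    - {"dx": 25, "dy": 28, "dz": 0, "rx": 0, "ry": 0, "rz": -0.1, "gripper": 0}
    - {"dx": 50, "dy": 56, "dz": 0, "rx": 0, "ry": 0, "rz": -0.2, "gripper": 0}
    - {"dx": 75, "dy": 84, "dz": 0, "rx": 0, "ry": 0, "rz": -0.3, "gripper": 0}
    - {"dx": 100, "dy": 112, "dz": 0, "rx": 0, "ry": 0, "rz": -0.4, "gripper": 0}
    - {"dx": 125, "dy": 140, "dz": 0, "rx": 0, "ry": 0, "rz": -0.5, "gripper": 0}
    - {"dx": 150, "dy": 168, "dz": 0, "rx": 0, "ry": 0, "rz": -0.6, "gripper": 0}
    - {"dx": 175, "dy": 196, "dz": 0, "rx": 0, "ry": 0, "rz": -0.7, "gripper": 0}
    - {"dx": 200, "dy": 224, "dz": 0, "rx": 0, "ry": 0, "rz": -0.75, "gripper": 0}

```text
t: 0.82
eef_pos: [0.3736, 0.3202, 0.2485]
ee_rot: [-3.142, 0.0, 0.314]
force: [0.3, -0.0, 0.4]
width: 0.0878
gripper_force: 0.0
```

Run:
```python
from h import *
go(.41,.204,.249,.31); print(arm.get_state()['q'].round(2))
```

```text
t 0.82 pos [0.3736 0.3202 0.2485] rot [-3.1415  0.      0.3141] jog [ -1.3 121.8  -0.5] [-0.0001  0.      0.0041]
[ 1.11  0.05 -0.38 -0.   -1.14  0.78]
```

Emit:
jog_arm:
  targets:
    - {"dx": 0, "dy": 30, "dz": 0, "rx": 0, "ry": 0, "rz": 0, "gripper": 0}
    - {"dx": 0, "dy": 60, "dz": 0, "rx": 0, "ry": 0, "rz": 0, "gripper": 0}
    - {"dx": 0, "dy": 90, "dz": 0, "rx": 0, "ry": 0, "rz": 0, "gripper": 0}
    - {"dx": 0, "dy": 110, "dz": 0, "rx": 0, "ry": 0, "rz": 0, "gripper": 0}
    - {"dx": 0, "dy": 120, "dz": 0, "rx": 0, "ry": 0, "rz": 0, "gripper": 0}
    - {"dx": 0, "dy": 120, "dz": 0, "rx": 0, "ry": 0, "rz": 0, "gripper": 0}
    - {"dx": 0, "dy": 120, "dz": 0, "rx": 0, "ry": 0, "rz": 0, "gripper": 0}
    - {"dx": 0, "dy": 120, "dz": 0, "rx": 0, "ry": 0, "rz": 0, "gripper": 0}

```text
t: 1.48
eef_pos: [0.41, 0.2085, 0.2485]
ee_rot: [-3.142, -0.0, 0.308]
force: [0.0, 0.0, -0.3]
width: 0.0874
gripper_force: 0.0
```

Run:
```python
from h import *
go(.44,-.105,.249,.485)
d=grab('wrist');save(d,'w2'); np.savez('/tmp/w2.npz',**d); print(ray(d,280,210))
h=cv2.cvtColor(d['frame'],cv2.COLOR_RGB2HSV)
m=((h[...,0]>100)&(h[...,0]<135)&(h[...,1]>60)).astype(np.uint8)
for c in cv2.findContours(m,cv2.RETR_EXTERNAL,cv2.CHAIN_APPROX_NONE)[0]:
    if cv2.contourArea(c)>2000:
        r=cv2.minAreaRect(c); print(r,cv2.contourArea(c))
        for z in (.015,.020,.023):
            P=np.array([onplane(d,*p[0],z)[:2] for p in c])*1000; print(z,cv2.minAreaRect(P.astype(np.float32)))
        x,y=map(int,r[0]); print('depth',deproj(d,x,y),np.median(cloud(d)[y-8:y+8,x-8:x+8,2]))
```

```text
t 1.48 pos [0.41   0.2085 0.2485] rot [-3.1415e+00 -1.0000e-04  3.0840e-01] jog [-66.6 307.8  -0.5] [-1.000e-04 -1.000e-04 -1.766e-01]
(array([0.48184574, 0.2314635 , 0.3848    ]), array([-0.28521594, -0.08632398, -0.95474325]))
```

View pics/w2.png

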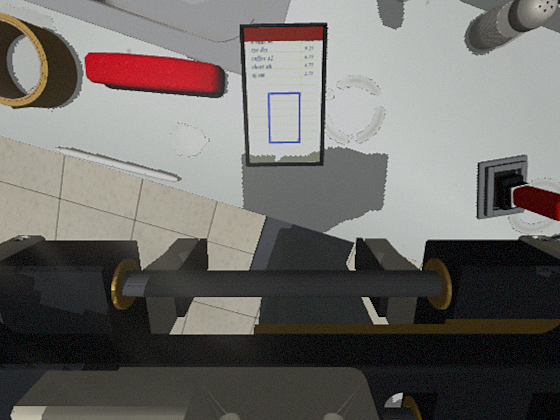

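The blue box corners are at (269,93), (299,92), (300,141) and (270,142), on the pad. The dock is at (500,187) with the red stamp at (540,200).

```bash
cat >> h.py <<'E'
def box(d,win,zs):
    r0,r1,c0,c1=win; f=d['frame'].astype(int); m=np.zeros((420,560),bool)
    m[r0:r1,c0:c1]=(f[...,2]-f[...,0]>35)[r0:r1,c0:c1]
    v,u=np.nonzero(m); c=np.stack([u,v],-1); hull=cv2.convexHull(c.astype(np.int32))[:,0]; r=cv2.minAreaRect(hull.astype(np.float32)); print(len(u),r)
    for z in zs:
        P=np.array([onplane(d,*p,z)[:2] for p in hull])*1000; print(z,cv2.minAreaRect(P.astype(np.float32)))
    x,y=map(int,r[0]); print('depth z',np.median(cloud(d)[y-8:y+8,x-8:x+8,2])); return r[0]
E
python3 - <<'E'
from h import *
d=dict(np.load('/tmp/w2.npz'));print(d['fx'])
c=box(d,(80,155,255,315),(.015,.02,.023))
C=cloud(d); print('counter z',[C[r,q,2].round(4) for r,q in((130,100),(200,430),(60,400))])
# tray: dark outline on plane z=.014
g=d['frame'].max(2); m=(g<70).astype(np.uint8); m[:15]=0;m[175:]=0;m[:,:230]=0;m[:,335:]=0
cs=max(cv2.findContours(m,cv2.RETR_EXTERNAL,cv2.CHAIN_APPROX_NONE)[0],key=lambda c:np.ptp(c[:,0,1])*np.ptp(c[:,0,0]))
P=np.array([onplane(d,*p[0],.014)[:2] for p in cs])*1000; print('tray',cv2.minAreaRect(P.astype(np.float32)),cv2.boundingRect(cs))
E
```

```text
289.956709129347
355 ((284.0, 117.5), (51.0, 32.0), 90.0)
0.015 ((485.1063537597656, 229.1284942626953), (59.97266387939453, 39.45713806152344), 18.688800811767578)
0.02 ((485.0622863769531, 229.16004943847656), (59.16178894042969, 38.923648834228516), 18.688810348510742)
0.023 ((485.03582763671875, 229.17898559570312), (58.67525863647461, 38.60356140136719), 18.688793182373047)
depth z 0.02011534965828727
counter z [np.float64(0.0001), np.float64(0.0001), np.float64(-0.0)]
tray ((505.7159423828125, 235.9261474609375), (160.72149658203125, 99.2261734008789), 18.280885696411133) (240, 23, 88, 144)
```

Emit:
jog_arm:
  targets:
    - {"dx": -11, "dy": 38, "dz": 0, "rx": 0, "ry": 0, "rz": -0.03, "gripper": 0}
    - {"dx": -22, "dy": 76, "dz": 0, "rx": 0, "ry": 0, "rz": -0.06, "gripper": 0}
    - {"dx": -33, "dy": 114, "dz": 0, "rx": 0, "ry": 0, "rz": -0.09, "gripper": 0}
    - {"dx": -44, "dy": 152, "dz": 0, "rx": 0, "ry": 0, "rz": -0.12, "gripper": 0}
    - {"dx": -55, "dy": 190, "dz": 0, "rx": 0, "ry": 0, "rz": -0.15, "gripper": 0}
    - {"dx": -66, "dy": 228, "dz": 0, "rx": 0, "ry": 0, "rz": -0.177, "gripper": 0}
    - {"dx": -77, "dy": 262, "dz": 0, "rx": 0, "ry": 0, "rz": -0.177, "gripper": 0}
    - {"dx": -88, "dy": 290, "dz": 0, "rx": 0, "ry": 0, "rz": -0.177, "gripper": 0}

```text
t: 2.2
eef_pos: [0.4143, -0.0965, 0.2487]
ee_rot: [3.141, -0.0, 0.486]
force: [1.0, -0.2, 0.0]
width: 0.0878
gripper_force: 0.0
```

Run:
```python
from h import *
d=grab('wrist');np.savez('/tmp/w3.npz',**d); save(d,'w3'); go(.487,-.075,.18,.485)
C=cloud(d)
h=cv2.cvtColor(d['frame'],cv2.COLOR_RGB2HSV); m=((h[...,0]<8)|(h[...,0]>172))&(h[...,1]>150)&(h[...,2]>50)
r0=C[...,2]; m&=(np.hypot(C[...,0]-.487,C[...,1]+.075)<.05)
P=C[m]; print(m.sum(),P.min(0),P.max(0)); t=m&(r0>.093); print('ztop',np.median(r0[t]))
v,u=np.nonzero(t); print('px',u.min(),u.max(),v.min(),v.max())
print('top',cv2.minAreaRect((C[t][:,:2]*1000).astype(np.float32)))
k=(r0>.010)&(r0<.017)&(np.hypot(C[...,0]-.487,C[...,1]+.075)<.06)
print('dock',cv2.minAreaRect((C[k][:,:2]*1000).astype(np.float32)),np.median(r0[k]))
```

```text
t 2.25 pos [ 0.4136 -0.0994  0.2484] rot [3.1411e+00 1.4000e-03 4.8500e-01] jog [76.4 12.6 68.3] [0.0005 0.0014 0.    ]
402 [ 0.47175626 -0.09857478  0.02283707] [ 0.50020682 -0.06102573  0.38496848]
ztop 0.09797918320771616
px 290 312 111 136
top ((484.7790222167969, -75.76814270019531), (23.310829162597656, 29.562000274658203), 29.041799545288086)
dock ((489.27532958984375, -77.47505187988281), (67.50733184814453, 49.5690803527832), 27.571805953979492) 0.013868627604580783
```

View pics/w3.png

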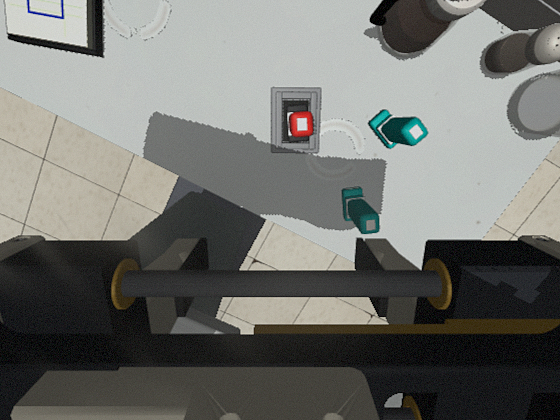

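The red stamp's top is at (300,124), with the dock outline from (271,88) to (321,152). The teal decoys are at (400,130) and (360,208), clear to the right.

```bash
cat > st.py <<'E'
from h import *
import sys
d=dict(np.load(sys.argv[1])); C=cloud(d); X0=np.array([float(sys.argv[2]),float(sys.argv[3])])
z=C[...,2]; near=np.hypot(C[...,0]-X0[0],C[...,1]-X0[1])<.05
f=d['frame'].astype(int); t=near&(z>.094)&(z<.105)
cs=max(cv2.findContours(t.astype(np.uint8),cv2.RETR_EXTERNAL,cv2.CHAIN_APPROX_NONE)[0],key=len)
P=np.array([onplane(d,*p[0],.099)[:2] for p in cs])*1000; print('grip top',cv2.minAreaRect(P.astype(np.float32)),cv2.boundingRect(cs),'z',np.median(z[t]))
# dock outline: gray levels darker than counter
g=d['frame'].max(2); near=np.hypot(C[...,0]-X0[0],C[...,1]-X0[1])<.07
k=(near&(z>.009)&(z<.0165)).astype(np.uint8); k=cv2.morphologyEx(k,cv2.MORPH_OPEN,np.ones((2,2)))
v,u=np.nonzero(k); print('dockpx',u.min(),u.max(),v.min(),v.max())
P=np.array([onplane(d,a,b,.014)[:2] for a,b in zip(u,v)])*1000; print('walls',cv2.minAreaRect(P.astype(np.float32)))
E
python3 - <<'E'
from h import *
E
python3 st.py /tmp/w3.npz .485 -.076
python3 - <<'E'
from h import *
d=dict(np.load('/tmp/w3.npz')); f=cv2.resize(d['frame'][80:160,262:332],None,fx=7,fy=7,interpolation=cv2.INTER_CUBIC); cv2.imwrite('pics/w3c.png',f[...,::-1])
E
```

```text
grip top ((487.1142272949219, -79.70488739013672), (23.15996551513672, 21.700159072875977), 29.609342575073242) (290, 111, 24, 26) z 0.09837352184464283
dockpx 277 318 92 149
walls ((488.73870849609375, -79.07823181152344), (67.30371856689453, 49.38180923461914), 27.614694595336914)
```

View pics/w3c.png

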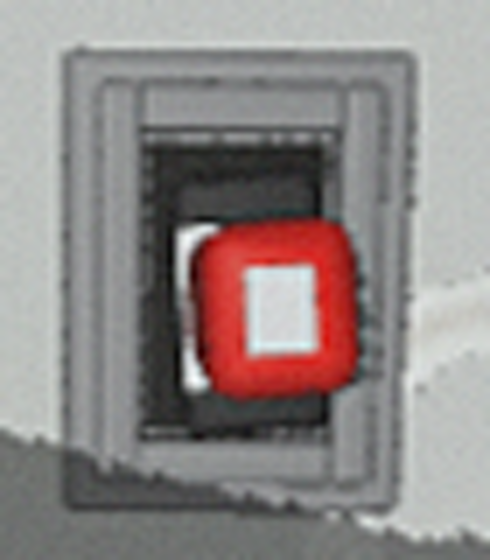

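Run:
```python
from h import *
go(.4432,-.1037,.17,.5)
```

```text
t 2.25 pos [ 0.4136 -0.0994  0.2484] rot [3.1411e+00 1.4000e-03 4.8500e-01] jog [24.3 17.6 78.4] [ 0.0004  0.0014 -0.015 ]
```

Emit:
jog_arm:
  targets:
    - {"dx": 6, "dy": 4, "dz": 15, "rx": 0, "ry": 0, "rz": -0.015, "gripper": 0}
    - {"dx": 12, "dy": 8, "dz": 30, "rx": 0, "ry": 0, "rz": -0.015, "gripper": 0.1}
    - {"dx": 18, "dy": 12, "dz": 45, "rx": 0, "ry": 0, "rz": -0.015, "gripper": 0.2}
    - {"dx": 24, "dy": 17.5, "dz": 60, "rx": 0, "ry": 0, "rz": -0.015, "gripper": 0.3}
    - {"dx": 24, "dy": 17.5, "dz": 72, "rx": 0, "ry": 0, "rz": -0.015, "gripper": 0.4}
    - {"dx": 24, "dy": 17.5, "dz": 78, "rx": 0, "ry": 0, "rz": -0.015, "gripper": 0.4}
    - {"dx": 24, "dy": 17.5, "dz": 78, "rx": 0, "ry": 0, "rz": -0.015, "gripper": 0.4}
    - {"dx": 24, "dy": 17.5, "dz": 78, "rx": 0, "ry": 0, "rz": -0.015, "gripper": 0.4}

```text
t: 2.92
eef_pos: [0.4437, -0.099, 0.1707]
ee_rot: [-3.142, 0.001, 0.501]
force: [0.7, -0.8, 0.1]
width: 0.0535
gripper_force: 0.0
```

```bash
python3 - <<'E'
from h import *
d=grab('wrist');np.savez('/tmp/w4.npz',**d); s=arm.get_state(); print(s['width']); go(.4871,-.0797,.068,.5)
E
python3 st.py /tmp/w4.npz .487 -.079
```

```text
0.05289230796865453
t 2.97 pos [ 0.444  -0.0991  0.1711] rot [ 3.1412e+00 -5.0000e-04  5.0120e-01] jog [ 47.1   3.7 103.2] [ 0.0004 -0.0005  0.0012]
grip top ((487.7528991699219, -79.70257568359375), (23.37674331665039, 21.33706283569336), 32.309600830078125) (272, 143, 31, 34) z 0.0983829090197493
dockpx 260 311 112 181
walls ((488.4271545410156, -78.63943481445312), (67.73563385009766, 49.77729034423828), 27.46316146850586)
```

Emit:
jog_arm:
  targets:
    - {"dx": 25, "dy": 2, "dz": 0, "rx": 0, "ry": 0, "rz": -0.03, "gripper": 0.4}
    - {"dx": 42, "dy": 4, "dz": 0, "rx": 0, "ry": 0, "rz": -0.03, "gripper": 0.4}
    - {"dx": 47.5, "dy": 4, "dz": 5, "rx": 0, "ry": 0, "rz": -0.03, "gripper": 0.4}
    - {"dx": 47.5, "dy": 4, "dz": 30, "rx": 0, "ry": 0, "rz": -0.03, "gripper": 0.4}
    - {"dx": 47.5, "dy": 4, "dz": 60, "rx": 0, "ry": 0, "rz": -0.03, "gripper": 0.4}
    - {"dx": 47.5, "dy": 4, "dz": 84, "rx": 0, "ry": 0, "rz": -0.03, "gripper": 0.4}
    - {"dx": 47.5, "dy": 4, "dz": 97, "rx": 0, "ry": 0, "rz": -0.03, "gripper": 0.4}
    - {"dx": 47.5, "dy": 4, "dz": 97, "rx": 0, "ry": 0, "rz": -0.03, "gripper": 0.4}

```text
t: 3.63
eef_pos: [0.4851, -0.0804, 0.0713]
ee_rot: [-3.14, 0.004, 0.53]
force: [0.0, 0.8, 0.3]
width: 0.0527
gripper_force: 0.0
```

Emit:
jog_arm:
  targets:
    - {"dx": 0, "dy": 0, "dz": 0, "rx": 0, "ry": 0, "rz": 0, "gripper": 0.4}
    - {"dx": 0, "dy": 0, "dz": 0, "rx": 0, "ry": 0, "rz": 0, "gripper": 0.55}
    - {"dx": 0, "dy": 0, "dz": 0, "rx": 0, "ry": 0, "rz": 0, "gripper": 0.65}
    - {"dx": 0, "dy": 0, "dz": 0, "rx": 0, "ry": 0, "rz": 0, "gripper": 0.7}
    - {"dx": 0, "dy": 0, "dz": 0, "rx": 0, "ry": 0, "rz": 0, "gripper": 0.75}
    - {"dx": 0, "dy": 0, "dz": 0, "rx": 0, "ry": 0, "rz": 0, "gripper": 0.85}
    - {"dx": 0, "dy": 0, "dz": 0, "rx": 0, "ry": 0, "rz": 0, "gripper": 1}
    - {"dx": 0, "dy": 0, "dz": 0, "rx": 0, "ry": 0, "rz": 0, "gripper": 1}
  force: 40

```text
t: 4.3
eef_pos: [0.4874, -0.0802, 0.0739]
ee_rot: [3.141, -0.001, 0.53]
force: [-0.4, 0.2, 2.9]
width: 0.0217
gripper_force: 39.6
```

Run:
```python
from h import *
s=arm.get_state(); print({k:np.round(s[k],4) for k in('t','width','gripper_force','force','moment')}); go(.4875,-.0797,.074,.53)
```

```text
{'t': np.float64(4.3), 'width': np.float64(0.0217), 'gripper_force': np.float64(39.6247), 'force': array([-0.3558,  0.2498,  2.918 ]), 'moment': array([ 0.1778,  0.1507, -0.0353])}
t 4.3 pos [ 0.4874 -0.0802  0.0739] rot [ 3.1413e+00 -7.0000e-04  5.3030e-01] jog [ 0.3 -0.4 -0.1] [ 0.0003 -0.0007  0.0003]
```

Emit:
jog_arm:
  targets:
    - {"dx": 0, "dy": 0, "dz": -2, "rx": 0, "ry": 0, "rz": 0, "gripper": 1}
    - {"dx": 0, "dy": 0, "dz": -6, "rx": 0, "ry": 0, "rz": 0, "gripper": 1}
    - {"dx": 0, "dy": 0, "dz": -12, "rx": 0, "ry": 0, "rz": 0, "gripper": 1}
    - {"dx": 0, "dy": 0, "dz": -22, "rx": 0, "ry": 0, "rz": 0, "gripper": 1}
    - {"dx": 0, "dy": 0, "dz": -36, "rx": 0, "ry": 0, "rz": 0, "gripper": 1}
    - {"dx": 0, "dy": 0, "dz": -50, "rx": 0, "ry": 0, "rz": 0, "gripper": 1}
    - {"dx": 0, "dy": 0, "dz": -56, "rx": 0, "ry": 0, "rz": 0, "gripper": 1}
    - {"dx": 0, "dy": 0, "dz": -56, "rx": 0, "ry": 0, "rz": 0, "gripper": 1}

```text
t: 4.97
eef_pos: [0.488, -0.0801, 0.1312]
ee_rot: [3.141, -0.003, 0.53]
force: [0.6, 0.7, -2.6]
width: 0.0221
gripper_force: 39.6
```

Run:
```python
from h import *
d=grab('wrist');np.savez('/tmp/w5.npz',**d); save(d,'w5'); b=grab('scene'); np.savez('/tmp/s5.npz',**b)
s=arm.get_state(); print({k:np.round(s[k],4) for k in('t','width','gripper_force','force','moment')}); go(.4851,.2291,.13,.319)
f=np.hstack([d['frame'][200:330,180:400],cv2.resize(b['frame'][200:300,280:380],(130,130),interpolation=cv2.INTER_CUBIC)]); f=cv2.resize(f,None,fx=2.2,fy=2.2,interpolation=cv2.INTER_CUBIC); cv2.imwrite('pics/w5c.png',f[...,::-1])
```

```text
{'t': np.float64(5.0667), 'width': np.float64(0.0218), 'gripper_force': np.float64(39.6275), 'force': array([ 0.3369,  0.2181, -1.672 ]), 'moment': array([-0.0959, -0.0256, -0.0264])}
t 5.07 pos [ 0.4869 -0.0802  0.1294] rot [-3.1413e+00 -1.0000e-04  5.2990e-01] jog [ 154.8 -267.8   -0.5] [-3.000e-04 -1.000e-04  2.109e-01]
```

View pics/w5c.png

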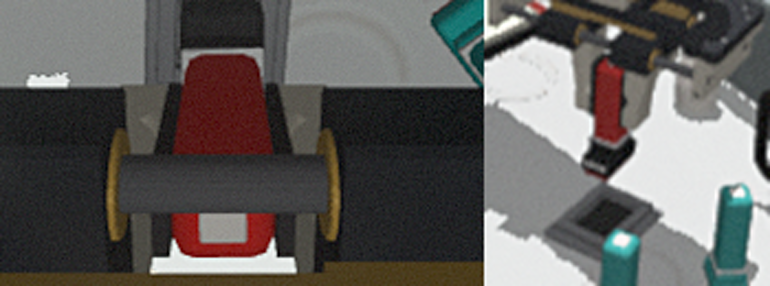

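The stamp is held upright, with its block's front end at crop (220,20) and the dock empty.

Run:
```python
from h import *
from scipy.spatial.transform import Rotation as R
d=dict(np.load('/tmp/w5.npz')); V=d['view']
T=R.from_euler('xyz',[np.pi,0,.53]); p0=np.array([.4869,-.0802,.1294])
for n,q in dict(blk_bot=(22,13,66),blk_bot2=(22,-13,66),blk_top=(22,13,50),blk_top2=(22,-13,50),grip_top=(12,11,-25),grip_top2=(12,-11,-25),grip_low=(12,11,41)).items(): print(n,proj(d,p0+T.apply(np.array(q)/1000)).round(1))
f=d['frame'].astype(int)
for u in (280,): print([(v,*f[v,u]) for v in range(180,235,2)])
for v in (205,215): print(v,[(u,f[v,u].max()) for u in range(250,320,2)])
C=cloud(d); print([(v,(T.inv().apply(C[v,280]-p0)*1000).round(1).tolist()) for v in range(196,260,6)])
```

```text
blk_bot [298.6 198.2]
blk_bot2 [262.9 198.2]
blk_top [300.  204.3]
blk_top2 [261.5 204.3]
grip_top [305.9 273.7]
grip_top2 [255.5 273.8]
grip_low [297.6 222.7]
[(180, np.int64(50), np.int64(46), np.int64(46)), (182, np.int64(50), np.int64(54), np.int64(48)), (184, np.int64(47), np.int64(48), np.int64(44)), (186, np.int64(43), np.int64(45), np.int64(44)), (188, np.int64(42), np.int64(47), np.int64(45)), (190, np.int64(44), np.int64(42), np.int64(45)), (192, np.int64(45), np.int64(47), np.int64(43)), (194, np.int64(46), np.int64(48), np.int64(46)), (196, np.int64(36), np.int64(44), np.int64(39)), (198, np.int64(39), np.int64(41), np.int64(40)), (200, np.int64(36), np.int64(38), np.int64(32)), (202, np.int64(31), np.int64(27), np.int64(32)), (204, np.int64(42), np.int64(36), np.int64(38)), (206, np.int64(30), np.int64(34), np.int64(32)), (208, np.int64(45), np.int64(44), np.int64(46)), (210, np.int64(47), np.int64(45), np.int64(47)), (212, np.int64(38), np.int64(37), np.int64(33)), (214, np.int64(44), np.int64(41), np.int64(46)), (216, np.int64(23), np.int64(22), np.int64(29)), (218, np
[... 1522 characters left out ...]
 (282, np.int64(50)), (284, np.int64(44)), (286, np.int64(37)), (288, np.int64(41)), (290, np.int64(46)), (292, np.int64(46)), (294, np.int64(42)), (296, np.int64(39)), (298, np.int64(29)), (300, np.int64(78)), (302, np.int64(94)), (304, np.int64(87)), (306, np.int64(87)), (308, np.int64(94)), (310, np.int64(80)), (312, np.int64(148)), (314, np.int64(140)), (316, np.int64(141)), (318, np.int64(145))]
[(196, [8.8, -0.7, 123.9]), (202, [23.1, -0.5, 51.8]), (208, [19.9, -0.5, 48.4]), (214, [15.5, -0.5, 48.7]), (220, [14.5, -0.5, 39.4]), (226, [13.1, -0.5, 31.9]), (232, [12.9, -0.5, 22.2]), (238, [13.1, -0.4, 12.6]), (244, [12.7, -0.4, 5.2]), (250, [12.6, -0.4, -2.1]), (256, [12.7, -0.4, -9.2])]
```

Emit:
jog_arm:
  targets:
    - {"dx": 7, "dy": -12, "dz": 0, "rx": 0, "ry": 0, "rz": 0.02, "gripper": 1}
    - {"dx": 22, "dy": -38, "dz": 0, "rx": 0, "ry": 0, "rz": 0.05, "gripper": 1}
    - {"dx": 40, "dy": -69, "dz": 0, "rx": 0, "ry": 0, "rz": 0.08, "gripper": 1}
    - {"dx": 59, "dy": -102, "dz": 0, "rx": 0, "ry": 0, "rz": 0.11, "gripper": 1}
    - {"dx": 78, "dy": -135, "dz": 0, "rx": 0, "ry": 0, "rz": 0.14, "gripper": 1}
    - {"dx": 97, "dy": -168, "dz": 0, "rx": 0, "ry": 0, "rz": 0.17, "gripper": 1}
    - {"dx": 116, "dy": -201, "dz": 0, "rx": 0, "ry": 0, "rz": 0.2, "gripper": 1}
    - {"dx": 132, "dy": -229, "dz": 0, "rx": 0, "ry": 0, "rz": 0.211, "gripper": 1}

```text
t: 5.73
eef_pos: [0.4845, 0.1861, 0.1286]
ee_rot: [3.141, 0.001, 0.318]
force: [1.1, -0.3, -1.4]
width: 0.022
gripper_force: 39.6
```

Run:
```python
from h import *
go(.4843,.2288,.13,.32)
```

```text
t 5.73 pos [0.4845 0.1861 0.1286] rot [3.1412e+00 1.2000e-03 3.1800e-01] jog [ 13.2 -40.6  -1.4] [ 0.0004  0.0012 -0.002 ]
```

Emit:
jog_arm:
  targets:
    - {"dx": 6, "dy": -20, "dz": 0, "rx": 0, "ry": 0, "rz": 0, "gripper": 1}
    - {"dx": 11, "dy": -34, "dz": 0, "rx": 0, "ry": 0, "rz": 0, "gripper": 1}
    - {"dx": 13, "dy": -40, "dz": 3, "rx": 0, "ry": 0, "rz": 0, "gripper": 1}
    - {"dx": 13, "dy": -40, "dz": 10, "rx": 0, "ry": 0, "rz": 0, "gripper": 1}
    - {"dx": 13, "dy": -40, "dz": 18, "rx": 0, "ry": 0, "rz": 0, "gripper": 1}
    - {"dx": 13, "dy": -40, "dz": 24, "rx": 0, "ry": 0, "rz": 0, "gripper": 1}
    - {"dx": 13, "dy": -40, "dz": 24, "rx": 0, "ry": 0, "rz": 0, "gripper": 1}
    - {"dx": 13, "dy": -40, "dz": 24, "rx": 0, "ry": 0, "rz": 0, "gripper": 1}

```text
t: 6.4
eef_pos: [0.4848, 0.2248, 0.1049]
ee_rot: [3.141, 0.002, 0.318]
force: [-0.2, 0.6, -1.7]
width: 0.0218
gripper_force: 39.6
```

Run:
```python
from h import *
d=grab('wrist');np.savez('/tmp/w6.npz',**d);save(d,'w6')
go(.4843,.2288,.1,.32); s=arm.get_state(); print(s['force'],s['moment'])
```

```text
t 6.45 pos [0.4851 0.2253 0.1054] rot [3.1413e+00 5.0000e-04 3.1820e-01] jog [ 0.4 -3.6  5.4] [ 0.0003  0.0005 -0.0018]
[-0.20578982 -0.05725087 -1.87820057] [-0.08831207 -0.05917229 -0.00663964]
```

View pics/w6.png

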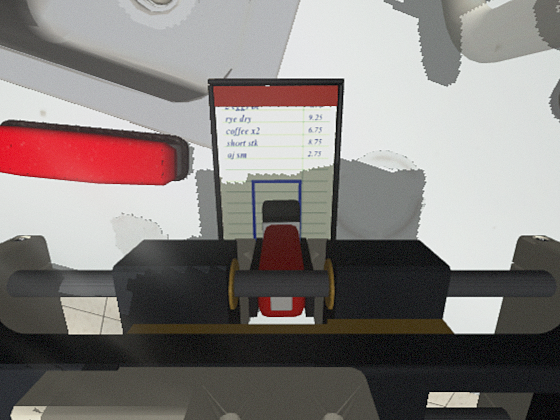

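The box's far edge is at row 181, columns 253–300, with the stamp block at (281,210) still about 4 mm off to the right (tool +y). I'll check the box from this second viewpoint.

Run:
```python
from h import *
d=dict(np.load('/tmp/w6.npz')); f=d['frame'].astype(int); m=(f[...,2]-f[...,0]>35); m[:170]=0;m[242:]=0;m[:,:240]=0;m[:,312:]=0
v,u=np.nonzero(m); P=np.array([onplane(d,a,b,.02)[:2] for a,b in zip(u,v)])-[.4851,.2291]
for yaw in(.315,.32,.326):
    c,s=np.cos(yaw),np.sin(yaw); X=(P@[c,s])*1000; Y=(P@[-s,c])*1000
    e=X>24; l=Y>15; r=Y<-15
    print(yaw,'far x',X[e].mean().round(2),np.polyfit(Y[e],X[e],1)[0].round(4),'left',Y[l&~e].mean().round(2),np.polyfit(X[l],Y[l],1)[0].round(4),'right',Y[r&~e].mean().round(2),np.polyfit(X[r],Y[r],1)[0].round(4),X.min(),X.max())
C=cloud(d); print('pad z',np.median(C[190:200,270:285,2]), 'blk',C[206:216,281].round(4)[::3])
```

```text
0.315 far x 27.91 -0.003 left 18.3 -0.0019 right -18.53 0.0483 -20.427012581792997 29.037495749621574
0.32 far x 27.91 0.002 left 18.29 -0.0069 right -18.58 0.0433 -20.342684418241184 29.042331273079817
0.326 far x 27.91 0.0079 left 18.28 -0.0129 right -18.63 0.0373 -20.24081950120901 29.153931937384712
pad z 0.02016981717122089 blk [[0.5036 0.2313 0.0546]
 [0.5016 0.2306 0.0544]
 [0.4996 0.23   0.0546]
 [0.4982 0.2295 0.0565]]
```

Emit:
jog_arm:
  targets:
    - {"dx": 0.4, "dy": -2, "dz": 0, "rx": 0, "ry": 0, "rz": 0, "gripper": 1}
    - {"dx": 0.4, "dy": -3.6, "dz": 1, "rx": 0, "ry": 0, "rz": 0, "gripper": 1}
    - {"dx": 0.4, "dy": -3.6, "dz": 3, "rx": 0, "ry": 0, "rz": 0, "gripper": 1}
    - {"dx": 0.4, "dy": -3.6, "dz": 6, "rx": 0, "ry": 0, "rz": 0, "gripper": 1}
    - {"dx": 0.4, "dy": -3.6, "dz": 9, "rx": 0, "ry": 0, "rz": 0, "gripper": 1}
    - {"dx": 0.4, "dy": -3.6, "dz": 11, "rx": 0, "ry": 0, "rz": 0, "gripper": 1}
    - {"dx": 0.4, "dy": -3.6, "dz": 11, "rx": 0, "ry": 0, "rz": 0, "gripper": 1}
    - {"dx": 0.4, "dy": -3.6, "dz": 11, "rx": 0, "ry": 0, "rz": 0, "gripper": 1}

```text
t: 7.12
eef_pos: [0.4841, 0.2296, 0.0943]
ee_rot: [3.141, 0.0, 0.319]
force: [0.4, 0.0, -1.9]
width: 0.022
gripper_force: 39.6
```

Run:
```python
from h import *
go(.4843,.2288,.088,.318); s=arm.get_state(); print(s['force'],s['moment'])
```

```text
t 7.12 pos [0.4841 0.2296 0.0943] rot [3.1413e+00 5.0000e-04 3.1930e-01] jog [-0.1  0.8  6.3] [0.0003 0.0005 0.0013]
[ 0.39994571  0.01609184 -1.92511484] [-0.08887729 -0.08002139  0.0100189 ]
```

Emit:
jog_arm:
  targets:
    - {"dx": 0, "dy": 0.7, "dz": 0.6, "rx": 0, "ry": 0, "rz": 0, "gripper": 1}
    - {"dx": 0, "dy": 0.7, "dz": 1.2, "rx": 0, "ry": 0, "rz": 0, "gripper": 1}
    - {"dx": 0, "dy": 0.7, "dz": 1.8, "rx": 0, "ry": 0, "rz": 0, "gripper": 1}
    - {"dx": 0, "dy": 0.7, "dz": 2.4, "rx": 0, "ry": 0, "rz": 0, "gripper": 1}
    - {"dx": 0, "dy": 0.7, "dz": 3, "rx": 0, "ry": 0, "rz": 0, "gripper": 1}
    - {"dx": 0, "dy": 0.7, "dz": 3.6, "rx": 0, "ry": 0, "rz": 0, "gripper": 1}
    - {"dx": 0, "dy": 0.7, "dz": 4.2, "rx": 0, "ry": 0, "rz": 0, "gripper": 1}
    - {"dx": 0, "dy": 0.7, "dz": 4.8, "rx": 0, "ry": 0, "rz": 0, "gripper": 1}

```text
t: 7.78
eef_pos: [0.4845, 0.229, 0.0897]
ee_rot: [3.142, 0.0, 0.319]
force: [-0.2, -1.2, -1.5]
width: 0.0216
gripper_force: 39.6
```

Run:
```python
from h import *
go(.4843,.2288,.088,.318); s=arm.get_state(); print(s['force'],s['moment'])
```

```text
t 7.78 pos [0.4845 0.229  0.0897] rot [3.1416 0.     0.3192] jog [-0.2  0.2  1.7] [0.     0.     0.0012]
[-0.17778801 -1.17385519 -1.51256801] [-0.10978936 -0.0382164  -0.039509  ]
```

Emit:
jog_arm:
  targets:
    - {"dx": 0, "dy": 0, "dz": 0.2, "rx": 0, "ry": 0, "rz": 0, "gripper": 1}
    - {"dx": 0, "dy": 0, "dz": 0.4, "rx": 0, "ry": 0, "rz": 0, "gripper": 1}
    - {"dx": 0, "dy": 0, "dz": 0.5, "rx": 0, "ry": 0, "rz": 0, "gripper": 1}
    - {"dx": 0, "dy": 0, "dz": 0.6, "rx": 0, "ry": 0, "rz": 0, "gripper": 1}
    - {"dx": 0, "dy": 0, "dz": 0.7, "rx": 0, "ry": 0, "rz": 0, "gripper": 1}
    - {"dx": 0, "dy": 0, "dz": 0.8, "rx": 0, "ry": 0, "rz": 0, "gripper": 1}
    - {"dx": 0, "dy": 0, "dz": 0.9, "rx": 0, "ry": 0, "rz": 0, "gripper": 1}
    - {"dx": 0, "dy": 0, "dz": 1, "rx": 0, "ry": 0, "rz": 0, "gripper": 1}

```text
t: 8.45
eef_pos: [0.4845, 0.229, 0.0888]
ee_rot: [-3.142, -0.0, 0.319]
force: [0.8, 0.4, -1.9]
width: 0.022
gripper_force: 39.6
```

Emit:
jog_arm:
  targets:
    - {"dx": 0, "dy": 0, "dz": 0.1, "rx": 0, "ry": 0, "rz": 0, "gripper": 1}
    - {"dx": 0, "dy": 0, "dz": 0.2, "rx": 0, "ry": 0, "rz": 0, "gripper": 1}
    - {"dx": 0, "dy": 0, "dz": 0.3, "rx": 0, "ry": 0, "rz": 0, "gripper": 1}
    - {"dx": 0, "dy": 0, "dz": 0.4, "rx": 0, "ry": 0, "rz": 0, "gripper": 1}
    - {"dx": 0, "dy": 0, "dz": 0.5, "rx": 0, "ry": 0, "rz": 0, "gripper": 1}
    - {"dx": 0, "dy": 0, "dz": 0.6, "rx": 0, "ry": 0, "rz": 0, "gripper": 1}
    - {"dx": 0, "dy": 0, "dz": 0.7, "rx": 0, "ry": 0, "rz": 0, "gripper": 1}
    - {"dx": 0, "dy": 0, "dz": 0.8, "rx": 0, "ry": 0, "rz": 0, "gripper": 1}

```text
t: 9.12
eef_pos: [0.4845, 0.229, 0.0879]
ee_rot: [3.142, -0.0, 0.319]
force: [-0.4, 0.1, -2.2]
width: 0.0218
gripper_force: 39.6
```

Run:
```python
from h import *
go(.4843,.2288,.088,.318); s=arm.get_state(); print(s['force'],s['moment'])
```

```text
t 9.12 pos [0.4845 0.229  0.0879] rot [ 3.1416 -0.      0.3192] jog [-0.2  0.1 -0.1] [ 0.     -0.      0.0012]
[-0.37703631  0.05903819 -2.23450424] [ 0.02669648 -0.05196669  0.00042945]
```

Emit:
jog_arm:
  targets:
    - {"dx": 0, "dy": 0, "dz": 0.1, "rx": 0, "ry": 0, "rz": 0, "gripper": 1}
    - {"dx": 0, "dy": 0, "dz": 0.2, "rx": 0, "ry": 0, "rz": 0, "gripper": 1}
    - {"dx": 0, "dy": 0, "dz": 0.3, "rx": 0, "ry": 0, "rz": 0, "gripper": 1}
    - {"dx": 0, "dy": 0, "dz": 0.4, "rx": 0, "ry": 0, "rz": 0, "gripper": 1}
    - {"dx": 0, "dy": 0, "dz": 0.5, "rx": 0, "ry": 0, "rz": 0, "gripper": 1}
    - {"dx": 0, "dy": 0, "dz": 0.6, "rx": 0, "ry": 0, "rz": 0, "gripper": 1}
    - {"dx": 0, "dy": 0, "dz": 0.7, "rx": 0, "ry": 0, "rz": 0, "gripper": 1}
    - {"dx": 0, "dy": 0, "dz": 0.8, "rx": 0, "ry": 0, "rz": 0, "gripper": 1}

```text
t: 9.78
eef_pos: [0.4846, 0.229, 0.0875]
ee_rot: [3.142, -0.0, 0.319]
force: [-2.7, -0.9, 6.3]
width: 0.0219
gripper_force: 39.6
```

Run:
```python
from h import *
go(.4843,.2288,.088,.318); s=arm.get_state(); print(s['force'],s['moment'])
```

```text
t 9.78 pos [0.4846 0.229  0.0875] rot [ 3.1416e+00 -3.0000e-04  3.1940e-01] jog [-0.3  0.2 -0.5] [ 0.     -0.0003  0.0014]
[-2.68223732 -0.94233092  6.25644381] [-0.46391059  1.03878329 -0.00859832]
```

Emit:
jog_arm:
  targets:
    - {"dx": 0, "dy": 0, "dz": 0, "rx": 0, "ry": 0, "rz": 0, "gripper": 1}
    - {"dx": -0.05, "dy": 0, "dz": 0.1, "rx": 0, "ry": 0, "rz": 0, "gripper": 1}
    - {"dx": -0.1, "dy": 0, "dz": 0.2, "rx": 0, "ry": 0, "rz": 0, "gripper": 1}
    - {"dx": -0.1, "dy": 0, "dz": 0.3, "rx": 0, "ry": 0, "rz": 0, "gripper": 1}
    - {"dx": -0.1, "dy": 0, "dz": 0.3, "rx": 0, "ry": 0, "rz": 0, "gripper": 1}
    - {"dx": -0.1, "dy": 0, "dz": 0.3, "rx": 0, "ry": 0, "rz": 0, "gripper": 1}
    - {"dx": -0.1, "dy": 0, "dz": 0.3, "rx": 0, "ry": 0, "rz": 0, "gripper": 1}
    - {"dx": -0.1, "dy": 0, "dz": 0.3, "rx": 0, "ry": 0, "rz": 0, "gripper": 1}

```text
t: 10.45
eef_pos: [0.4845, 0.229, 0.0874]
ee_rot: [3.142, -0.0, 0.32]
force: [-2.3, 0.2, 7.5]
width: 0.0218
gripper_force: 39.6
```

Run:
```python
from h import *
go(.4843,.2288,.088,.318); s=arm.get_state(); print(s['force'],s['moment'])
```

```text
t 10.45 pos [0.4845 0.229  0.0874] rot [ 3.1416e+00 -5.0000e-04  3.1950e-01] jog [-0.3  0.2 -0.6] [ 0.     -0.0005  0.0015]
[-2.33583618  0.16259725  7.49489365] [-0.5396437   1.08436562 -0.0067292 ]
```

Emit:
jog_arm:
  targets:
    - {"dx": -0.05, "dy": 0, "dz": 0.1, "rx": 0, "ry": 0, "rz": 0, "gripper": 1}
    - {"dx": -0.1, "dy": 0, "dz": 0.2, "rx": 0, "ry": 0, "rz": 0, "gripper": 1}
    - {"dx": -0.15, "dy": 0, "dz": 0.3, "rx": 0, "ry": 0, "rz": 0, "gripper": 1}
    - {"dx": -0.2, "dy": 0, "dz": 0.3, "rx": 0, "ry": 0, "rz": 0, "gripper": 1}
    - {"dx": -0.25, "dy": 0, "dz": 0.3, "rx": 0, "ry": 0, "rz": 0, "gripper": 1}
    - {"dx": -0.25, "dy": 0, "dz": 0.3, "rx": 0, "ry": 0, "rz": 0, "gripper": 1}
    - {"dx": -0.25, "dy": 0, "dz": 0.3, "rx": 0, "ry": 0, "rz": 0, "gripper": 1}
    - {"dx": -0.25, "dy": 0, "dz": 0.3, "rx": 0, "ry": 0, "rz": 0, "gripper": 1}

```text
t: 11.12
eef_pos: [0.4845, 0.229, 0.0874]
ee_rot: [3.142, -0.001, 0.32]
force: [-1.6, -1.5, 8.9]
width: 0.0218
gripper_force: 39.6
```

Run:
```python
from h import *
go(.4843,.2288,.088,.318); s=arm.get_state(); print(s['force'],s['moment'])
```

```text
t 11.12 pos [0.4845 0.229  0.0874] rot [ 3.1416e+00 -9.0000e-04  3.1960e-01] jog [-0.3  0.1 -0.6] [ 0.     -0.0009  0.0016]
[-1.60829597 -1.4980315   8.90491914] [-0.55931861  1.05994043 -0.03445245]
```

```bash
cat > pitch.py <<'E'
from h import *
from scipy.spatial.transform import Rotation as R
def pitch(d,p,rot):
    T=R.from_euler('xyz',rot); Q=T.inv().apply((cloud(d)-p).reshape(-1,3))*1000; c=d['frame'].reshape(-1,3).astype(int)
    m=(c[:,0]>c[:,1]+30)&(abs(Q[:,1])<9)&(abs(Q[:,0]-12.7)<2.5)&(Q[:,2]>-5)&(Q[:,2]<36)
    a=np.polyfit(Q[m,2],Q[m,0],1); b=(c.max(1)<70)&(abs(Q[:,1])<12)&(abs(Q[:,0]-22)<3)&(Q[:,2]>52)&(Q[:,2]<66)
    print(m.sum(),'slope',a.round(4),'blk x',np.median(Q[b,0]) if b.any() else None)
E
python3 - <<'E'
from pitch import *
pitch(dict(np.load('/tmp/w5.npz')),[.4869,-.0802,.1294],[-3.1413,-.0001,.5299])
pitch(dict(np.load('/tmp/w6.npz')),[.4851,.2253,.1054],[3.1413,.0005,.3182])
d=grab('wrist'); s=arm.get_state(); pitch(d,s['eef_pos'],s['ee_rot']); print(s['t'],s['force'],s['moment'])
E
```

```text
861 slope [3.90000e-03 1.26612e+01] blk x 22.944367790884407
865 slope [-1.70000e-03  1.11621e+01] blk x 20.977530051150687
914 slope [-6.00000e-04  1.15582e+01] blk x 21.542042391283328
11.1667 [-2.75037878 -2.02147397  9.2705647 ] [-0.59580186  1.06729974 -0.02261177]
```

Emit:
jog_arm:
  targets:
    - {"dx": 0, "dy": 0, "dz": 0.1, "rx": 0, "ry": 0, "rz": 0, "gripper": 1}
    - {"dx": 0, "dy": 0, "dz": 0.2, "rx": 0, "ry": 0, "rz": 0, "gripper": 1}
    - {"dx": 0, "dy": 0, "dz": 0.3, "rx": 0, "ry": 0, "rz": 0, "gripper": 1}
    - {"dx": 0, "dy": 0, "dz": 0.4, "rx": 0, "ry": 0, "rz": 0, "gripper": 1}
    - {"dx": 0, "dy": 0, "dz": 0.4, "rx": 0, "ry": 0, "rz": 0, "gripper": 1}
    - {"dx": 0, "dy": 0, "dz": 0.4, "rx": 0, "ry": 0, "rz": 0, "gripper": 1}
    - {"dx": 0, "dy": 0, "dz": 0.4, "rx": 0, "ry": 0, "rz": 0, "gripper": 1}
    - {"dx": 0, "dy": 0, "dz": 0.4, "rx": 0, "ry": 0, "rz": 0, "gripper": 1}

```text
t: 11.83
eef_pos: [0.4845, 0.2291, 0.0872]
ee_rot: [-3.142, -0.001, 0.32]
force: [-3.7, -2.1, 11.1]
width: 0.0219
gripper_force: 39.6
```

Emit:
jog_arm:
  targets:
    - {"dx": 0, "dy": 0, "dz": 0, "rx": 0, "ry": 0, "rz": 0, "gripper": 1}
    - {"dx": 0, "dy": 0, "dz": 0, "rx": 0, "ry": 0, "rz": 0, "gripper": 1}
    - {"dx": 0, "dy": 0, "dz": 0, "rx": 0, "ry": 0, "rz": 0, "gripper": 1}
    - {"dx": 0, "dy": 0, "dz": 0, "rx": 0, "ry": 0, "rz": 0, "gripper": 1}
    - {"dx": 0, "dy": 0, "dz": 0, "rx": 0, "ry": 0, "rz": 0, "gripper": 1}
    - {"dx": 0, "dy": 0, "dz": 0, "rx": 0, "ry": 0, "rz": 0, "gripper": 1}
    - {"dx": 0, "dy": 0, "dz": 0, "rx": 0, "ry": 0, "rz": 0, "gripper": 1}
    - {"dx": 0, "dy": 0, "dz": 0, "rx": 0, "ry": 0, "rz": 0, "gripper": 1}

```text
t: 12.5
eef_pos: [0.4845, 0.229, 0.0872]
ee_rot: [3.142, -0.001, 0.32]
force: [-3.1, -0.8, 11.3]
width: 0.0217
gripper_force: 39.6
```

Run:
```python
from pitch import *
d=grab('wrist'); s=arm.get_state(); pitch(d,s['eef_pos'],s['ee_rot']); print(s['t'],s['eef_pos'],s['ee_rot'],s['force'],s['moment'])
```

```text
907 slope [-1.00000e-03  1.15226e+01] blk x 21.50710361745845
12.55 [0.48454195 0.22905176 0.08721834] [-3.14156137e+00 -1.11456238e-03  3.19677135e-01] [-4.0124345  -1.5113078  11.76620952] [-0.72023705  1.34010527  0.01955469]
```

Emit:
jog_arm:
  targets:
    - {"dx": 0, "dy": 0, "dz": 0, "rx": 0, "ry": 0, "rz": 0, "gripper": 1}
    - {"dx": 0, "dy": 0, "dz": 0, "rx": 0, "ry": 0, "rz": 0, "gripper": 1}
    - {"dx": 0.05, "dy": 0, "dz": -0.25, "rx": 0, "ry": 0, "rz": 0, "gripper": 1}
    - {"dx": 0.1, "dy": 0, "dz": -0.5, "rx": 0, "ry": 0, "rz": 0, "gripper": 1}
    - {"dx": 0.2, "dy": 0, "dz": -0.75, "rx": 0, "ry": 0, "rz": 0, "gripper": 1}
    - {"dx": 0.3, "dy": 0, "dz": -1.0, "rx": 0, "ry": 0, "rz": 0, "gripper": 1}
    - {"dx": 0.35, "dy": 0, "dz": -1.3, "rx": 0, "ry": 0, "rz": 0, "gripper": 1}
    - {"dx": 0.35, "dy": 0, "dz": -1.7, "rx": 0, "ry": 0, "rz": 0, "gripper": 1}

```text
t: 13.22
eef_pos: [0.4845, 0.229, 0.0879]
ee_rot: [-3.142, -0.0, 0.319]
force: [0.4, 0.2, -1.2]
width: 0.0219
gripper_force: 39.6
```

Emit:
jog_arm:
  targets:
    - {"dx": 0, "dy": 0, "dz": -0.6, "rx": 0, "ry": 0, "rz": 0, "gripper": 1}
    - {"dx": 0, "dy": 0, "dz": -1.5, "rx": 0, "ry": 0, "rz": 0, "gripper": 1}
    - {"dx": 0, "dy": 0, "dz": -4, "rx": 0, "ry": 0, "rz": 0, "gripper": 1}
    - {"dx": 0, "dy": 0, "dz": -10, "rx": 0, "ry": 0, "rz": 0, "gripper": 1}
    - {"dx": 0, "dy": 0, "dz": -20, "rx": 0, "ry": 0, "rz": 0, "gripper": 1}
    - {"dx": 0, "dy": 0, "dz": -32, "rx": 0, "ry": 0, "rz": 0, "gripper": 1}
    - {"dx": 0, "dy": 0, "dz": -42, "rx": 0, "ry": 0, "rz": 0, "gripper": 1}
    - {"dx": 0, "dy": 0, "dz": -45, "rx": 0, "ry": 0, "rz": 0, "gripper": 1}

```text
t: 13.88
eef_pos: [0.4854, 0.2298, 0.1353]
ee_rot: [-3.14, -0.003, 0.32]
force: [0.8, 0.3, -1.1]
width: 0.022
gripper_force: 39.6
```

Run:
```python
from h import *
d=grab('wrist');np.savez('/tmp/w7.npz',**d)
d=dict(np.load('/tmp/w7.npz')); b=grab('scene'); b=load('scene'); f=cv2.resize(d['frame'][60:260,180:380],(560,560),interpolation=cv2.INTER_CUBIC)
cv2.imwrite('pics/w7c.png',f[...,::-1])
go(.488,-.0795,.131,.485); s=arm.get_state(); print(s['force'],s['moment'])
```

```text
t 13.98 pos [0.4849 0.2294 0.134 ] rot [-3.1405e+00 -2.0000e-03  3.1920e-01] jog [-94.  294.3   2.5] [-0.0009 -0.0021 -0.1658]
[-0.91104744  0.28664287 -1.47964209] [-0.0453859  -0.01108514 -0.03385874]
```

View pics/w7c.png

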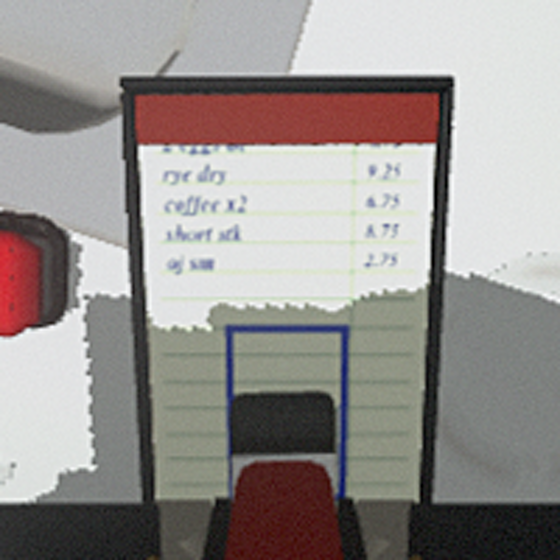

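The tray is square in view as before, with the box far edge at crop (288,327), and the print is hidden under the raised stamp. I'll carry the stamp back to the dock.

Emit:
jog_arm:
  targets:
    - {"dx": -4, "dy": 12, "dz": 0, "rx": 0, "ry": 0, "rz": -0.02, "gripper": 1}
    - {"dx": -12, "dy": 38, "dz": 0, "rx": 0, "ry": 0, "rz": -0.04, "gripper": 1}
    - {"dx": -23, "dy": 72, "dz": 0, "rx": 0, "ry": 0, "rz": -0.07, "gripper": 1}
    - {"dx": -34, "dy": 108, "dz": 0, "rx": 0, "ry": 0, "rz": -0.1, "gripper": 1}
    - {"dx": -45, "dy": 144, "dz": 0, "rx": 0, "ry": 0, "rz": -0.12, "gripper": 1}
    - {"dx": -57, "dy": 180, "dz": 0, "rx": 0, "ry": 0, "rz": -0.14, "gripper": 1}
    - {"dx": -68, "dy": 215, "dz": 0, "rx": 0, "ry": 0, "rz": -0.163, "gripper": 1}
    - {"dx": -78, "dy": 245, "dz": 0, "rx": 0, "ry": 0, "rz": -0.163, "gripper": 1}

```text
t: 14.65
eef_pos: [0.4865, -0.0302, 0.1325]
ee_rot: [-3.141, 0.001, 0.483]
force: [1.3, 1.1, -0.8]
width: 0.022
gripper_force: 39.6
```

Run:
```python
from h import *
go(.4885,-.079,.105,.482)
```

```text
t 14.65 pos [ 0.4865 -0.0302  0.1325] rot [-3.1413e+00  8.0000e-04  4.8340e-01] jog [-20.9  44.2  27.5] [-0.0002  0.0008  0.0014]
```

Emit:
jog_arm:
  targets:
    - {"dx": -10, "dy": 20, "dz": 0, "rx": 0, "ry": 0, "rz": 0, "gripper": 1}
    - {"dx": -17, "dy": 35, "dz": 0, "rx": 0, "ry": 0, "rz": 0, "gripper": 1}
    - {"dx": -19.5, "dy": 41, "dz": 2, "rx": 0, "ry": 0, "rz": 0, "gripper": 1}
    - {"dx": -19.5, "dy": 41, "dz": 8, "rx": 0, "ry": 0, "rz": 0, "gripper": 1}
    - {"dx": -19.5, "dy": 41, "dz": 18, "rx": 0, "ry": 0, "rz": 0, "gripper": 1}
    - {"dx": -19.5, "dy": 41, "dz": 24, "rx": 0, "ry": 0, "rz": 0, "gripper": 1}
    - {"dx": -19.5, "dy": 41, "dz": 24, "rx": 0, "ry": 0, "rz": 0, "gripper": 1}
    - {"dx": -19.5, "dy": 41, "dz": 24, "rx": 0, "ry": 0, "rz": 0, "gripper": 1}

```text
t: 15.32
eef_pos: [0.4886, -0.0728, 0.108]
ee_rot: [-3.141, 0.002, 0.484]
force: [0.2, 0.5, -2.5]
width: 0.022
gripper_force: 39.6
```

Run:
```python
from h import *
go(.4885,-.079,.0765,.482)
```

```text
t 15.32 pos [ 0.4886 -0.0728  0.108 ] rot [-3.1411e+00  1.8000e-03  4.8350e-01] jog [-2.9  5.5 31.5] [-0.0005  0.0018  0.0015]
```

Stamp bottom is at about 40 mm. I'll correct sideways, then lower to about 3 mm above the seat.

Emit:
jog_arm:
  targets:
    - {"dx": -2, "dy": 3, "dz": 0, "rx": 0, "ry": 0, "rz": 0, "gripper": 1}
    - {"dx": -3, "dy": 5.5, "dz": 0, "rx": 0, "ry": 0, "rz": 0, "gripper": 1}
    - {"dx": -3, "dy": 5.5, "dz": 4, "rx": 0, "ry": 0, "rz": 0, "gripper": 1}
    - {"dx": -3, "dy": 5.5, "dz": 9, "rx": 0, "ry": 0, "rz": 0, "gripper": 1}
    - {"dx": -3, "dy": 5.5, "dz": 14, "rx": 0, "ry": 0, "rz": 0, "gripper": 1}
    - {"dx": -3, "dy": 5.5, "dz": 18, "rx": 0, "ry": 0, "rz": 0, "gripper": 1}
    - {"dx": -3, "dy": 5.5, "dz": 20, "rx": 0, "ry": 0, "rz": 0, "gripper": 1}
    - {"dx": -3, "dy": 5.5, "dz": 20, "rx": 0, "ry": 0, "rz": 0, "gripper": 1}

```text
t: 15.98
eef_pos: [0.4885, -0.0798, 0.0881]
ee_rot: [-3.141, 0.001, 0.482]
force: [-0.1, -0.3, -1.2]
width: 0.022
gripper_force: 39.6
```

Run:
```python
from h import *
go(.4885,-.079,.0745,.482)
```

```text
t 15.98 pos [ 0.4885 -0.0798  0.0881] rot [-3.1412e+00  1.3000e-03  4.8210e-01] jog [ 0.4 -0.7 13.6] [-0.0004  0.0013  0.0001]
```

Emit:
jog_arm:
  targets:
    - {"dx": 0.4, "dy": -0.6, "dz": 2, "rx": 0, "ry": 0, "rz": 0, "gripper": 1}
    - {"dx": 0.4, "dy": -0.6, "dz": 5, "rx": 0, "ry": 0, "rz": 0, "gripper": 1}
    - {"dx": 0.4, "dy": -0.6, "dz": 8, "rx": 0, "ry": 0, "rz": 0, "gripper": 1}
    - {"dx": 0.4, "dy": -0.6, "dz": 10, "rx": 0, "ry": 0, "rz": 0, "gripper": 1}
    - {"dx": 0.4, "dy": -0.6, "dz": 11.5, "rx": 0, "ry": 0, "rz": 0, "gripper": 1}
    - {"dx": 0.4, "dy": -0.6, "dz": 12.5, "rx": 0, "ry": 0, "rz": 0, "gripper": 1}
    - {"dx": 0.4, "dy": -0.6, "dz": 13, "rx": 0, "ry": 0, "rz": 0, "gripper": 1}
    - {"dx": 0.4, "dy": -0.6, "dz": 13, "rx": 0, "ry": 0, "rz": 0, "gripper": 1}

```text
t: 16.65
eef_pos: [0.489, -0.079, 0.0758]
ee_rot: [-3.142, 0.0, 0.482]
force: [0.6, -0.1, -1.8]
width: 0.0219
gripper_force: 39.6
```

Emit:
jog_arm:
  targets:
    - {"dx": 0, "dy": 0, "dz": 0.2, "rx": 0, "ry": 0, "rz": 0, "gripper": 1}
    - {"dx": 0, "dy": 0, "dz": 0.4, "rx": 0, "ry": 0, "rz": 0, "gripper": 1}
    - {"dx": 0, "dy": 0, "dz": 0.6, "rx": 0, "ry": 0, "rz": 0, "gripper": 1}
    - {"dx": 0, "dy": 0, "dz": 0.8, "rx": 0, "ry": 0, "rz": 0, "gripper": 1}
    - {"dx": 0, "dy": 0, "dz": 0.8, "rx": 0, "ry": 0, "rz": 0, "gripper": 1}
    - {"dx": 0, "dy": 0, "dz": 0.8, "rx": 0, "ry": 0, "rz": 0, "gripper": 1}
    - {"dx": 0, "dy": 0, "dz": 0.8, "rx": 0, "ry": 0, "rz": 0, "gripper": 1}
    - {"dx": 0, "dy": 0, "dz": 0.8, "rx": 0, "ry": 0, "rz": 0, "gripper": 1}

```text
t: 17.32
eef_pos: [0.489, -0.079, 0.0751]
ee_rot: [3.142, -0.0, 0.482]
force: [-0.7, -0.6, -1.4]
width: 0.0219
gripper_force: 39.6
```

Emit:
jog_arm:
  targets:
    - {"dx": 0, "dy": 0, "dz": 0.2, "rx": 0, "ry": 0, "rz": 0, "gripper": 1}
    - {"dx": 0, "dy": 0, "dz": 0.4, "rx": 0, "ry": 0, "rz": 0, "gripper": 1}
    - {"dx": 0, "dy": 0, "dz": 0.6, "rx": 0, "ry": 0, "rz": 0, "gripper": 1}
    - {"dx": 0, "dy": 0, "dz": 0.8, "rx": 0, "ry": 0, "rz": 0, "gripper": 1}
    - {"dx": 0, "dy": 0, "dz": 1, "rx": 0, "ry": 0, "rz": 0, "gripper": 1}
    - {"dx": 0, "dy": 0, "dz": 1.2, "rx": 0, "ry": 0, "rz": 0, "gripper": 1}
    - {"dx": 0, "dy": 0, "dz": 1.2, "rx": 0, "ry": 0, "rz": 0, "gripper": 1}
    - {"dx": 0, "dy": 0, "dz": 1.2, "rx": 0, "ry": 0, "rz": 0, "gripper": 1}

```text
t: 17.98
eef_pos: [0.489, -0.079, 0.074]
ee_rot: [3.142, -0.0, 0.482]
force: [-0.6, 0.7, 0.9]
width: 0.0221
gripper_force: 39.6
```

Seated: the force rises at z = 0.074, as at pick-up. Releasing, then rising straight up.

Emit:
jog_arm:
  targets:
    - {"dx": 0, "dy": 0, "dz": 0, "rx": 0, "ry": 0, "rz": 0, "gripper": 0.74}
    - {"dx": 0, "dy": 0, "dz": 0, "rx": 0, "ry": 0, "rz": 0, "gripper": 0.7}
    - {"dx": 0, "dy": 0, "dz": 0, "rx": 0, "ry": 0, "rz": 0, "gripper": 0.6}
    - {"dx": 0, "dy": 0, "dz": 0, "rx": 0, "ry": 0, "rz": 0, "gripper": 0.5}
    - {"dx": 0, "dy": 0, "dz": 0, "rx": 0, "ry": 0, "rz": 0, "gripper": 0.4}
    - {"dx": 0, "dy": 0, "dz": 0, "rx": 0, "ry": 0, "rz": 0, "gripper": 0.4}
    - {"dx": 0, "dy": 0, "dz": 0, "rx": 0, "ry": 0, "rz": 0, "gripper": 0.4}
    - {"dx": 0, "dy": 0, "dz": 0, "rx": 0, "ry": 0, "rz": 0, "gripper": 0.4}

```text
t: 18.65
eef_pos: [0.489, -0.079, 0.0739]
ee_rot: [3.142, -0.0, 0.482]
force: [0.3, -0.8, -0.6]
width: 0.0523
gripper_force: 0.0
```

Emit:
jog_arm:
  targets:
    - {"dx": 0, "dy": 0, "dz": -5, "rx": 0, "ry": 0, "rz": 0, "gripper": 0.4}
    - {"dx": 0, "dy": 0, "dz": -20, "rx": 0, "ry": 0, "rz": 0, "gripper": 0.4}
    - {"dx": 0, "dy": 0, "dz": -45, "rx": 0, "ry": 0, "rz": 0, "gripper": 0.4}
    - {"dx": 0, "dy": 0, "dz": -75, "rx": 0, "ry": 0, "rz": 0, "gripper": 0.4}
    - {"dx": 0, "dy": 0, "dz": -105, "rx": 0, "ry": 0, "rz": 0, "gripper": 0.4}
    - {"dx": -30, "dy": 0, "dz": -130, "rx": 0, "ry": 0, "rz": 0, "gripper": 0.4}
    - {"dx": -55, "dy": 0, "dz": -150, "rx": 0, "ry": 0, "rz": 0, "gripper": 0.4}
    - {"dx": -65, "dy": 0, "dz": -160, "rx": 0, "ry": 0, "rz": 0, "gripper": 0.4}

```text
t: 19.32
eef_pos: [0.4299, -0.11, 0.2368]
ee_rot: [3.14, -0.003, 0.482]
force: [0.5, -0.7, -1.0]
width: 0.0526
gripper_force: 0.0
```

```bash
python3 - <<'E'
from h import *
d=grab('wrist');np.savez('/tmp/w8.npz',**d); t=grab('top')
A=cv2.resize(d['frame'][60:180,240:360],(560,560),interpolation=cv2.INTER_CUBIC)
B=cv2.resize(t['frame'][165:250,210:248+30],(0,0),fx=6,fy=6,interpolation=cv2.INTER_CUBIC)[:,:230*2]
o=np.zeros((560,800,3),np.uint8);o[:,:400]=A[:,80:480];B=B[:510,:400];o[:B.shape[0],400:400+B.shape[1]]=B
cv2.imwrite('pics/fin.png',o[...,::-1]); print(arm.get_state()['t'],arm.get_state()['eef_pos'])
X=cloud(t); m=(X[...,2]>.009)&(X[...,2]<.03); m[:170]=0;m[245:]=0;m[:,:217]=0;m[:,275:]=0
print('tray',cv2.minAreaRect((X[m][:,:2]*1000).astype(np.float32)))
E
python3 st.py /tmp/w8.npz .488 -.079
```

```text
19.4167 [ 0.43116198 -0.10965338  0.23640536]
tray ((504.7015380859375, 245.75274658203125), (162.36900329589844, 122.38507080078125), 18.405485153198242)
grip top ((489.333740234375, -79.1207046508789), (23.084915161132812, 21.224079132080078), 27.59132194519043) (270, 117, 24, 27) z 0.09839192520049914
dockpx 260 302 99 157
walls ((488.27362060546875, -79.0545654296875), (67.24583435058594, 49.79376220703125), 27.58954429626465)
```

View pics/fin.png

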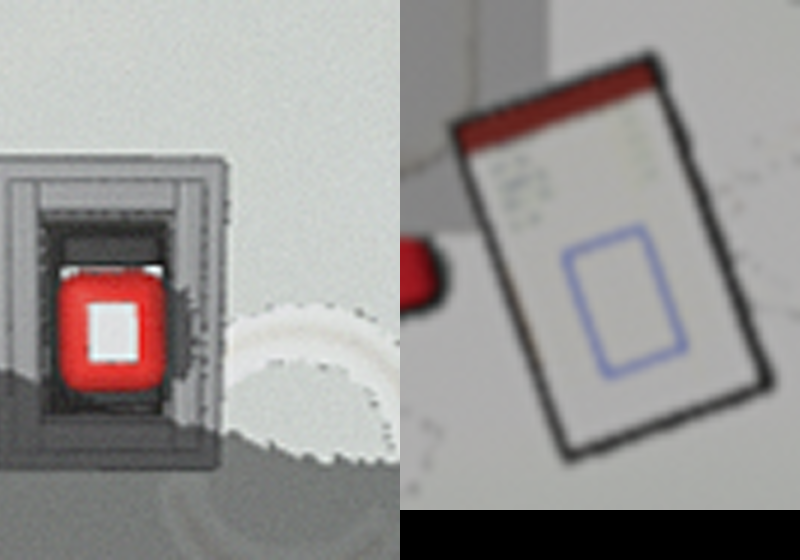

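The stamp stands square in its dock, with its top at crop (112,330). The tray's corners are where they were at the start. The box looks empty because no ink is drawn in the images, but the press was felt at about 13 N, level, and held. Handing in.

```bash
python3 -c "
from station import arm
print(arm.job_done())"
```

```text
the job is handed in; nothing more can be done
None
```

The stamp was pressed level on the box at about 13 N for about a second, lifted straight off and stood back in its dock, with the tray unmoved; no ink shows in the camera images, so the print itself could not be confirmed by eye, and the job is handed in at about 19.4 s.

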